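Rinsed porcelain palettes into the drying rack

ROBOT

A 7-joint arm with a two-finger parallel gripper is mounted at the origin on the work surface. World frame = base frame: x ahead of the robot, y to its left, z up, the work surface at z = 0. Lengths are in m, angles in rad, forces in N, time in s.
With the tool pointing down it reaches from about 0.4 to 0.85 m from the base axis. Payload 4.4 kg.
Tool frame: the origin (TCP) lies midway between the tips of the shut fingers; the grasp point (between the pads) lies env.tcp_to_grasp behind it (env.tcp_to_grasp is the distance from the TCP to the grasp point, in m); z points along the fingers, y is the line along which they close (so a half turn about z gives the same grasp; the last joint's range is limited). The gripper opens to 94 mm and grips with 3 to 60 N. Pads are 16 mm wide; open, the fingers measure 119 mm over their backs; the gripper's body (75 mm by 177 mm) begins 78 mm behind the grasp point.
Start: joints at [-1.198, 0.628, 0.038, 1.517, -0.027, 0.996, -0.02], TCP at [0.276, 0.588, 0.205] pointing down, gripper open.
Joint ranges: [-3.06, 3.06], [-0.37, 2.12], [-1.25, 1.32], [0.18, 2.47], [-1.1, 4.24], [0.23, 1.98], [-2.94, 2.94]. Speed limits (rad/s): [2.57, 2.57, 3.14, 3.14, 3.14, 3.14, 3.14].

INTERFACE

Orientations are given as a 3x3 rotation matrix whose columns are the frame's x, y, z axes.
In Python, from station import state, viewer, env, finder gives the robot as it stands.
- The arm moves only by the tool move_arm, never from a script. Its argument "moves" is a list of rows, each a list of 4 numbers: the shift along the tool's x, y, z in m, then the turn about the tool's z in degrees. A call has exactly 8 rows; each row is the pose to reach, as a shift and turn from the pose commanded when the call began, along the tool's axes at that moment; what a row does not reach only later rows make up. A row lasts 1/8 s, in which the tool goes at most 62.5 mm and 10.7 degrees, less where a joint would pass 70% of its speed; a pose out of reach is approached as far as the arm can. A call with a gripper value outside its range is refused whole. "gripper" is the opening, from 0 (shut) to 1 (fully open), set as the call begins (left out, the last holds). The fingers move at their own pace and stop on an object; "squeeze" is the grip in N (left out, the last holds). Time passes only in rows, so rows that repeat a pose let the fingers close, or fill a call up. It gives the time, the measured TCP pose, the force, the opening and the grip force at its end, in the units of the state.
- state(): the state, without advancing time (a new reading comes with each control period).
- viewer.read_camera(name): name is "side" or "top" or "wrist"; returns a dict with "pixels" (420x560x3 uint8, red, green, blue), "depth" (420x560 float32, m along the optical axis (not along the pixel's ray), 0 where there is no reading), "camera_matrix" (3x3 intrinsics, pixels), "R" (3x3) and "t" (3): a world point X has camera coordinates R X + t; the wrist camera has in their place "tool_from_camera" (4x4, takes a point from camera to tool coordinates, whose origin is the TCP and whose axes are the flange's). Camera axes: x right, y down, z forward; pixel columns grow to the right and rows downward; lengths in m; the calibration is good to about 2 mm. A picture is of the moment at which its call begins: read the wrist's pose just before it.
- env.finish_job(): hands the job in; it is judged then, once.
Trained networks look in the newest picture that a camera, given by its name, has taken for a name from the list of things; names that differ only in an ending like _2 or _b are one class to them, and where a whole thing is asked for, a point or a joint stands for the part that bears it (a point fixed in the world has none). Each returns a list of dicts, best first, with "conf" (0 to 1); they miss things now and then, are a little off and sometimes report something else, mostly with a low value. They report only what shows in the picture. A call takes as long as a camera call. They do not tell look-alikes from the thing itself.
- finder.recognise(camera, query): "location" ([x, y, z] in m, in the coordinates of the camera as it stood for that picture, good to about 4 mm: the middle of the surface that is visible of it).
- finder.mark_of(camera, query): "location" ([x, y, z] in m, in the coordinates of the camera as it stood for that picture, good to about 4 mm: a listed point, or the origin of a listed thing).
The state is a dict: "t": time; "joints": joint angles; "joint_vel": joint speeds; "tau": joint torques, N m; "ee_pos": TCP position; "orientation": TCP orientation; "force": force on the tool from outside, world axes, zero at the start; "ft_torque": the same for the moment, N m; "gripper_width": finger opening in m; "gripper_force": force on a finger pad.
Only numpy, scipy, OpenCV 4.12 (cv2) and the standard library are available. Lean on these libraries where they do the work, as an engineer would, in place of code of your own. Each camera call takes 0.05 s, during which the arm holds its last target. There are 200 camera calls.

TASK

The two rinsed porcelain paint palettes leaning in the grey tub should dry in the wooden rack: stand each one on edge, seated right down in a free slot of its own and about centred across the rack, and let go of it. Porcelain chips, so grip lightly and set it down without a knock. Leave the palettes already in the rack, the brush jar and the glass cup where they are.

Things in the scene. Friction and masses are not known exactly. Their poses are not given: they have to be found in the camera images.
- palette_wide: white porcelain palette, 140 x 110 high x 14 mm, 0.33 kg; five oblong wells under a solid 36 mm top band. Origin: mid lower edge; x out of wells' face, y width, z up. Chips if gripped over 50 N a finger (100 in all; 25 N is ample), hit or pressed on rack, tub or table over 60 N, on porcelain over 12 N, or let fall over 10 mm. Leans back 30 deg on the tub's near rim, top 46 mm past it
- palette_narrow: white porcelain palette, 100 x 110 high x 14 mm, 0.24 kg; three long wells under a solid 34 mm top band. Origin: mid lower edge; x out of wells' face, y width, z up. Chips if gripped over 50 N a finger (100 in all; 25 N is ample), hit or pressed on rack, tub or table over 60 N, on porcelain over 12 N, or let fall over 10 mm. Leans back 30 deg on the tub's near rim, top 46 mm past it
- tub: fixed open grey rinsing tub, 240 (x) by 340 mm (y), a 100 mm wide lip 13 mm farther out at mid of each end; walls 5 mm, floor 5 mm and rim 60 mm above the table. Origin: centre of its underside, x away from the robot. The palettes lean side by side, either one on either side, on the near (-x) long wall, with their wells facing up and +x
- rack: fixed dark wooden rack, 84 (x) by 282 mm (y): two rails along y at x = -33 and 33, 18 mm thick, tops at 15 mm, with round-topped teeth to 70 mm. Five upright slots 20 mm wide at y = -92, -46, 0, 46, 92; those at -46 and 46 hold the dry palettes. A palette stands across both rails, width along x, lower edge on the rail tops (may lean a little). Origin: centre of its underside
- dry_low: white porcelain palette 120 mm wide, 90 mm high, 14 mm thick. Stands dry on edge in a rack slot; leave alone. Origin: middle of its lower edge, x out of its wells' face, z up
- dry_high: white porcelain palette 92 mm wide, 112 mm high, 14 mm thick. Stands dry on edge in a rack slot; leave alone. Origin: middle of its lower edge, x out of its wells' face, z up
- brush_jar: loose blue ceramic jar 68 mm across, 94 mm high, with three fixed brushes reaching 185 mm high, within 35 mm of its axis; stands between tub and rack. Origin at the centre of its underside, z up
- glass_cup: loose glass cup 80 mm across the rim and 72 mm high, standing on the tub's floor. Origin at the centre of its underside, z up
Not all that is in view belongs to the job. What is shaped like the palette_wide but pink or yellow is not meant.

How it is judged:
At the end, for the whole second after the job is handed in: Both palettes stand let go and at rest in rack slots: lower edge on the rails (origin 10 to 20 mm above the table), within 20 mm of centred across the rack, within 115 mm of its middle along the row, 14 deg of upright, 15 deg of square to the row. The dry palettes still stand (z of palette_wide in the frame of rack between 0.01 and 0.02 m and x of palette_wide in the frame of rack between -0.02 and 0.02 m and y of palette_wide in the frame of rack between -0.115 and 0.115 m and angle between the x axis of each of palette_wide, palette_narrow and the y axis of rack, either way round below 0.26 rad and angle between each of palette_wide, palette_narrow, dry_low, dry_high's own z axis and vertical below 0.25 rad and linear speed of each of palette_wide, palette_narrow below 0.04 m/s and angular speed of each of palette_wide, palette_narrow below 0.4 rad/s and z of palette_narrow in the frame of rack between 0.01 and 0.02 m and x of palette_narrow in the frame of rack between -0.02 and 0.02 m and y of palette_narrow in the frame of rack between -0.115 and 0.115 m); the robot touches nothing.
It fails at once if a rinsed palette is gripped with more than 50 N a finger (100 N in all) (contact force between the fingers and palette_wide above 100 N or contact force between the fingers and palette_narrow above 100 N).
It fails at once if a rinsed palette is let fall (over 0.45 m/s unheld, a drop of 10 mm) or hits or is pressed on rack, tub or table with over 60 N (contact force between any of palette_wide, palette_narrow and rack above 60 N or contact force between any of palette_wide, palette_narrow and tub above 60 N or contact force between any of palette_wide, palette_narrow and table above 60 N or (linear speed of palette_wide above 0.45 m/s and contact force between the fingers and palette_wide below 0.1 N) or (linear speed of palette_narrow above 0.45 m/s and contact force between the fingers and palette_narrow below 0.1 N)).
It fails at once if porcelain is knocked against porcelain with more than 12 N (contact force between palette_wide and palette_narrow above 12 N or contact force between any of palette_wide, palette_narrow and dry_low above 12 N or contact force between any of palette_wide, palette_narrow and dry_high above 12 N).
It fails at once if a dry palette is moved more than 15 mm from its place in the rack (distance of any of dry_low, dry_high from where it was at the start of the episode above 0.015 m).
It fails at once if the brush jar or the glass cup is moved more than 20 mm or tipped (distance of any of brush_jar, glass_cup from where it was at the start of the episode above 0.02 m or angle between any of brush_jar, glass_cup's own z axis and vertical above 0.3 rad).
It also fails if it takes over 72 s, if anything falls off the work surface, if the arm or the gripper's body presses on something with over 40 N, if the wrist force passes 120 N, or if a joint passes its speed limit or range.

## Working session

There is one attempt and no reset: what is moved stays moved. The work goes in short steps, Python scripts to look and compute and a tool call to move; the robot and the scene stay as the last step left them, time stands still between calls to the robot, and variables do not carry over. Pictures are saved under pics/ and viewed, at most 10 in all, crops included, and the job is handed in when it is done.

Besides the shell and the picture viewer there is one more tool, called after "Call:" as name(argument=value, ...), one argument or row to a line, values as JSON. move_arm: Moves the arm, as the interface text tells. Its arguments: {"type":"object","properties":{"moves":{"type":"array"},"gripper":{"type":"number"},"squeeze":{"type":"number"}},"required":["moves"]}

```bash
mkdir -p pics; ls; cat > h.py <<'E'
import numpy as np, cv2
from station import state, viewer, env, finder
np.set_printoptions(precision=4,suppress=True)
def world(cam,p,d=None,s=None):
    p=np.asarray(p,float)
    if cam=="wrist":
        T=d["tool_from_camera"]; q=T[:3,:3]@p+T[:3,3]
        return np.array(s["orientation"])@q+np.array(s["ee_pos"])
    return np.array(d["R"]).T@(p-np.array(d["t"]))
def cloud(cam,d,s=None):
    K=np.array(d["camera_matrix"]);Z=d["depth"];v,u=np.mgrid[:Z.shape[0],:Z.shape[1]]
    P=np.stack([(u-K[0,2])/K[0,0]*Z,(v-K[1,2])/K[1,1]*Z,Z],-1)
    if cam=="wrist":
        T=d["tool_from_camera"];R=np.array(s["orientation"])
        W=(P@T[:3,:3].T+T[:3,3])@R.T+np.array(s["ee_pos"])
    else: W=(P-np.array(d["t"]))@np.array(d["R"])
    W[Z<=0]=np.nan
    return W
E
python3 - <<'E'
from h import *
s=state();print(s["t"],s["ee_pos"],np.array(s["orientation"]),env.tcp_to_grasp,s["gripper_width"])
for c in ["top","side"]:
    d=viewer.read_camera(c);cv2.imwrite(f"pics/{c}0.png",d["pixels"][...,::-1])
    np.savez(f"{c}0.npz",**d)
    print(c,np.array(d["camera_matrix"]).round(1).tolist(),"campos",-np.array(d["R"]).T@np.array(d["t"]))
    for q in ["palette_wide","palette_narrow","tub","rack","dry_low","dry_high","brush_jar","glass_cup"]:
        print(q,[(round(r["conf"],2),world(c,r["location"],d).round(3).tolist()) for r in finder.mark_of(c,q)][:3])
E
```

```text
pics
0.0 [0.2758 0.5879 0.2046] [[-0.9053  0.4249 -0.0008]
 [ 0.4249  0.9053 -0.0016]
 [ 0.     -0.0018 -1.    ]] 0.0188 0.09427535153780915
top [[405.5, 0.0, 280.4], [0.0, 405.5, 203.5], [0.0, 0.0, 1.0]] campos [0.3793 0.1011 1.1113]
palette_wide [(0.94, [0.294, 0.573, 0.008]), (0.7, [0.48, 0.598, 0.009]), (0.61, [0.502, 0.325, 0.012])]
palette_narrow [(0.94, [0.471, 0.164, 0.01])]
tub [(0.94, [0.564, 0.235, -0.003])]
rack [(0.65, [0.586, -0.247, 0.003])]
dry_low [(0.66, [0.592, -0.197, 0.016])]
dry_high [(0.58, [0.569, -0.29, 0.018])]
brush_jar [(0.85, [0.406, 0.004, -0.004]), (0.21, [0.611, 0.265, 0.001])]
glass_cup [(0.83, [0.613, 0.265, 0.002])]
side [[523.6, 0.0, 272.3], [0.0, 523.6, 214.5], [0.0, 0.0, 1.0]] campos [-0.4023  1.1316  1.2117]
palette_wide [(0.76, [0.476, 0.594, 0.008]), (0.62, [0.293, 0.207, 0.009]), (0.58, [0.294, 0.57, 0.009])]
palette_narrow [(0.59, [0.466, 0.168, 0.007])]
tub [(0.59, [0.565, 0.24, 0.0])]
rack [(0.81, [0.588, -0.247, 0.002])]
dry_low [(0.77, [0.582, -0.201, 0.017])]
dry_high [(0.58, [0.569, -0.293, 0.017])]
brush_jar [(0.66, [0.409, 0.004, 0.002])]
glass_cup [(0.42, [0.607, 0.27, 0.004])]
```

View pics/top0.png

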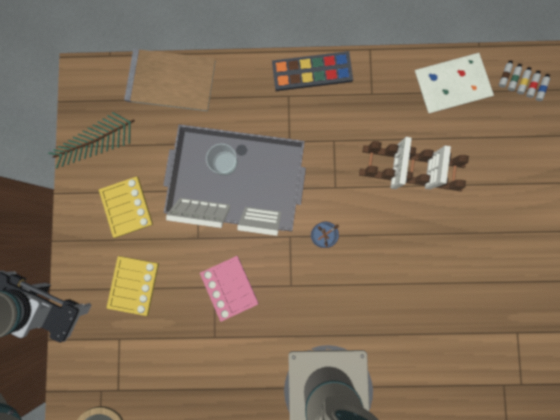

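View pics/side0.png

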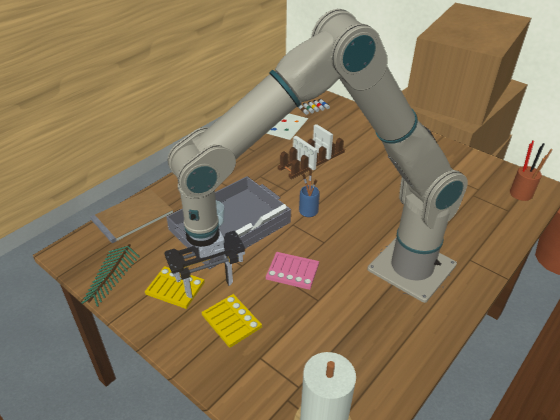

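The top view shows the wide palette at (200,212), the narrow one at (262,220), the cup at (222,158), the jar at (325,234) and the rack around (415,165), with dry palettes at (402,162) and (438,167). The side view agrees. The pink and yellow palettes lie on the table and are decoys. Next I fit the geometry from depth.

```bash
python3 - <<'E'
from h import *
for c in ["top","side"]:
    d=dict(np.load(f"{c}0.npz"));W=cloud(c,d);px=d["pixels"].astype(int)
    mx=px.max(-1);mn=px.min(-1);white=(mn>135)&(mx-mn<40)
    def yaw(P):
        r=cv2.minAreaRect(P[:,:2].astype(np.float32)*1000);return r
    for n,(cx,cy) in dict(wide=(.45,.32),narrow=(.45,.165)).items():
        m=(W[...,2]>.02)&(W[...,2]<.12)&(abs(W[...,0]-cx)<.09)&(abs(W[...,1]-cy)<.085)&white
        P=W[m]; print(c,n,len(P))
        if len(P)<20: continue
        ctr=np.median(P,0);
        for i in range(3):
            u,s,v=np.linalg.svd(P-P.mean(0),full_matrices=False);nn=v[2]*np.sign(v[2][2]);r=(P-P.mean(0))@nn;P=P[abs(r)<.006]
        print(" n",nn,"tilt of plane normal from horiz",np.degrees(np.arcsin(nn[2])),"yaw",np.degrees(np.arctan2(nn[1],nn[0])))
        e=np.cross([0,0,1],nn);e/=np.linalg.norm(e);t=P@e
        top=P[P[:,2]>.085]
        print(" along e range",np.percentile(t,[1,99]),"e",e,"zmax",np.percentile(P[:,2],99), "top mean",top.mean(0), "pt",P.mean(0))
    # rack
    near=(abs(W[...,0]-.587)<.08)&(abs(W[...,1]+.247)<.17)
    m=near&(W[...,2]>.045)&(W[...,2]<.085)&(mx<110);P=W[m]
    print("teeth",len(P),cv2.minAreaRect((P[:,:2]*1000).astype(np.float32)),"zmax",np.percentile(P[:,2],98))
    m2=near&white&(W[...,2]>.06);P=W[m2]
    for lo,hi in((-.26,-.14),(-.36,-.25)):
        Q=P[(P[:,1]>lo)&(P[:,1]<hi)];
        if len(Q)>10:
            zt=np.percentile(Q[:,2],95);Q=Q[Q[:,2]>zt-.012];print("dry",len(Q),"z",zt,cv2.minAreaRect((Q[:,:2]*1000).astype(np.float32)))
    m=(abs(W[...,0]-.565)<.16)&(abs(W[...,1]-.237)<.21)&(W[...,2]>.05)&(W[...,2]<.068)&~white;P=W[m]
    print("rim",cv2.minAreaRect((P[:,:2]*1000).astype(np.float32)))
    b=np.nanmax
    if c=="top":
        im=d["pixels"][120:200,350:480];cv2.imwrite("pics/rack.png",cv2.resize(im[...,::-1],None,fx=6,fy=6,interpolation=3))
E
```

```text
top wide 398
 n [ 0.8356 -0.1307  0.5336] tilt of plane normal from horiz 32.25141847829126 yaw -8.890021201107237
 along e range [0.3278 0.4651] e [ 0.1545  0.988  -0.    ] zmax 0.10811995973933587 top mean [0.4478 0.3314 0.1033] pt [0.4547 0.3299 0.0921]
top narrow 569
 n [ 0.8454 -0.1326  0.5173] tilt of plane normal from horiz 31.153041450610953 yaw -8.91546880119052
 along e range [0.1893 0.2835] e [ 0.155   0.9879 -0.    ] zmax 0.10798651926010137 top mean [0.4231 0.1729 0.1037] pt [0.4432 0.1695 0.0698]
teeth 824 ((580.6981811523438, -246.18746948242188), (256.33746337890625, 93.95865631103516), 79.48839569091797) zmax 0.07215061318571707
dry 310 z 0.10744783891654033 ((587.783935546875, -200.4487762451172), (15.962309837341309, 120.51740264892578), 79.84909057617188)
dry 269 z 0.12901878101242298 ((571.329345703125, -291.2948913574219), (15.938441276550293, 92.36314392089844), 79.42525482177734)
rim ((560.9746704101562, 215.36734008789062), (406.3627014160156, 240.43734741210938), 80.94214630126953)
side wide 82
 n [ 0.9562 -0.1051  0.273 ] tilt of plane normal from horiz 15.
[... 241 characters left out ...]
rmal from horiz 34.33544758171098 yaw -6.200340216793702
 along e range [0.1669 0.2701] e [ 0.108   0.9942 -0.    ] zmax 0.11140588314885912 top mean [0.4211 0.178  0.1033] pt [0.429  0.1865 0.093 ]
teeth 386 ((575.6402587890625, -244.2543487548828), (262.276611328125, 109.70513153076172), 79.38156127929688) zmax 0.07474966525769042
dry 121 z 0.10835566143202671 ((587.7648315429688, -201.29165649414062), (23.62186622619629, 128.54920959472656), 77.10570526123047)
dry 93 z 0.12996060844429438 ((569.5254516601562, -291.9563293457031), (26.702959060668945, 93.36144256591797), 78.74231719970703)
rim ((559.9814453125, 215.2420654296875), (407.9795837402344, 253.15386962890625), 81.06586456298828)
```

View pics/rack.png

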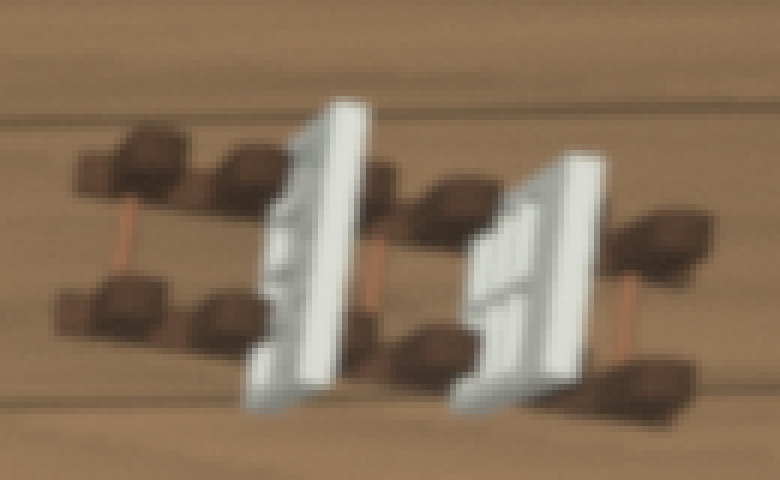

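Call:
move_arm(
  moves=[
    [-0.03,-0.028,0,6],
    [-0.08,-0.073,0,16],
    [-0.13,-0.12,0,26],
    [-0.18,-0.166,0,36],
    [-0.23,-0.212,0,46],
    [-0.28,-0.258,0,56],
    [-0.315,-0.29,0,66],
    [-0.3325,-0.3064,0,73.8],
  ],
  gripper=1,
  squeeze=10,
)

```text
t: 1.9
ee_pos: [0.4481, 0.1666, 0.206]
orientation: [[0.164, 0.986, 0.001], [0.986, -0.164, -0.0], [-0.0, 0.001, -1.0]]
force: [0.0, 0.6, -1.0]
gripper_width: 0.0939
gripper_force: 0.0
```

```bash
cat > look.py <<'E'
from h import *
import sys
s=state();d=viewer.read_camera("wrist");W=cloud("wrist",d,s)
cv2.imwrite(f"pics/{sys.argv[1]}.png",d["pixels"][...,::-1]);np.savez(f"{sys.argv[1]}.npz",W=W,px=d["pixels"])
R=np.array(s["orientation"]);print(s["t"],s["ee_pos"],"yangle",np.degrees(np.arctan2(R[1,1],R[0,1])),"w",s["gripper_width"],"f",s["force"],s["gripper_force"],"j",np.round(s["joints"],2))
E
python3 look.py w1; python3 - <<'E'
from h import *
a=np.load("w1.npz");W=a["W"];px=a["px"].astype(int);m=(px.min(-1)>130)&(np.ptp(px,-1)<45)&(W[...,2]>.02)&(W[...,2]<.13)&(abs(W[...,0]-.44)<.1)&(abs(W[...,1]-.17)<.075)
P=W[m];print(len(P))
for i in range(3):
    n=np.linalg.svd(P-P.mean(0),full_matrices=False)[2][2];n*=np.sign(n[2]);P=P[abs((P-P.mean(0))@n)<.005]
e=np.cross([0,0,1],n);e/=np.linalg.norm(e);print("n",n,"c",P.mean(0),"e",e,np.percentile(P@e,[.5,99.5]),"z",np.percentile(P[:,2],[1,99]), "h", np.percentile(P@np.array([.988,-.155,0]),[.5,99.5]))
E
```

```text
1.9 [0.4481 0.1666 0.206 ] yangle -9.429089388343064 w 0.0938902268592581 f [ 0.0203  0.5727 -1.0062] 0.0 j [-0.72  0.41  0.42  1.99 -0.23  0.79 -0.33]
2916
n [ 0.8443 -0.1291  0.52  ] c [0.4412 0.1702 0.0744] e [ 0.1511  0.9885 -0.    ] [0.1877 0.2843] z [0.0223 0.1077] h [0.3861 0.4441]
```

View pics/w1.png

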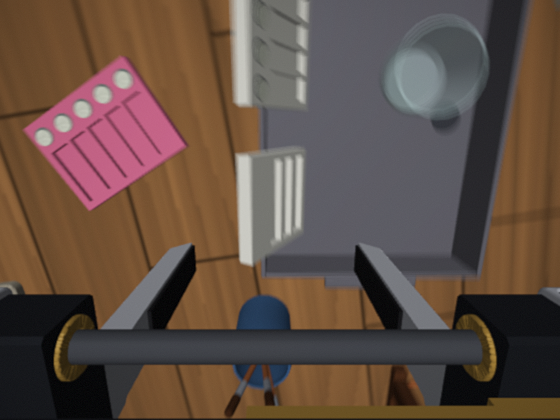

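The narrow palette sits at (272,205), midway between the fingers, and the wide one is clear of it above at (270,55). The fit agrees with the top view, so I descend.

Call:
move_arm(
  moves=[
    [0,0,0.015,0],
    [0,0,0.035,0],
    [0,0,0.055,0],
    [0,0,0.075,0],
    [0,0,0.095,0],
    [0,0,0.11,0],
    [0,0,0.12,0],
    [0,0,0.124,0],
  ],
)

```text
t: 2.95
ee_pos: [0.4469, 0.17, 0.0811]
orientation: [[0.155, 0.988, -0.0], [0.988, -0.155, 0.0], [-0.0, -0.0, -1.0]]
force: [0.1, -0.1, 0.3]
gripper_width: 0.0938
gripper_force: 0.0
```

Call:
move_arm(
  moves=[
    [0,0.003,0,0],
    [0,0.006,0,0],
    [0,0.01,0,0],
    [0,0.014,0,0],
    [0,0.018,0,0],
    [0,0.022,0,0],
    [0,0.025,0,0],
    [0,0.027,0,0],
  ],
  gripper=0.85,
)

```text
t: 3.95
ee_pos: [0.4739, 0.1655, 0.0814]
orientation: [[0.156, 0.988, 0.0], [0.988, -0.156, -0.0], [0.0, 0.0, -1.0]]
force: [-1.1, 0.6, 0.6]
gripper_width: 0.0802
gripper_force: 0.2
```

Call:
move_arm(
  moves=[
    [0,0,0,0],
    [0,0,0,0],
    [0,0,0,0],
    [0,0,0,0],
    [0,0,0,0],
    [0,0,0,0],
    [0,0,0,0],
    [0,0,0,0],
  ],
  gripper=0.5,
)

```text
t: 4.95
ee_pos: [0.4736, 0.1656, 0.0815]
orientation: [[0.155, 0.988, -0.0], [0.988, -0.155, 0.0], [0.0, -0.0, -1.0]]
force: [-0.7, -0.5, -0.2]
gripper_width: 0.0469
gripper_force: 0.1
```

```bash
python3 look.py w2; python3 - <<'E'
from h import *
d=viewer.read_camera("top");W=cloud("top",d);print("t",state()["t"])
E
```

```text
4.95 [0.4736 0.1656 0.0815] yangle -8.945717845372746 w 0.04694514275318365 f [-0.7078 -0.5134 -0.1989] 0.06049291790986899 j [-0.59  0.63  0.29  2.05 -0.36  0.51 -0.19]
t 5.05
```

View pics/w2.png

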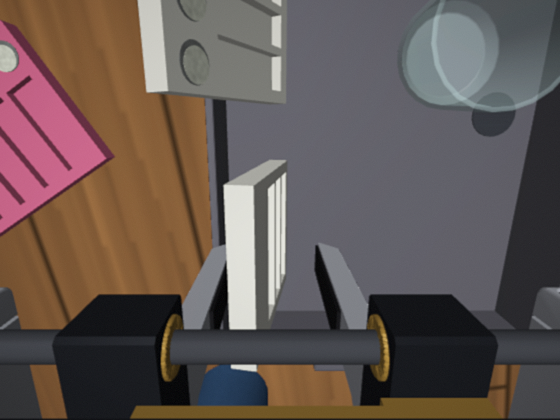

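The palette is tilting upright against the near finger, and its bottom hasn't slipped. I keep closing.

Call:
move_arm(
  moves=[
    [0,0,0,0],
    [0,0,0,0],
    [0,0,0,0],
    [0,0,0,0],
    [0,0,0,0],
    [0,0,0,0],
    [0,0,0,0],
    [0,0,0,0],
  ],
  gripper=0.22,
)

```text
t: 6.05
ee_pos: [0.4736, 0.1656, 0.0815]
orientation: [[0.155, 0.988, -0.0], [0.988, -0.155, 0.0], [0.0, -0.0, -1.0]]
force: [0.1, -0.8, 0.6]
gripper_width: 0.0206
gripper_force: 0.0
```

Call:
move_arm(
  moves=[
    [0,0,0,0],
    [0,0,0,0],
    [0,0,0,0],
    [0,0,0,0],
    [0,0,0,0],
    [0,0,0,0],
    [0,0,0,0],
    [0,0,0,0],
  ],
  gripper=0,
  squeeze=15,
)

```text
t: 7.05
ee_pos: [0.4737, 0.1656, 0.0815]
orientation: [[0.155, 0.988, 0.0], [0.988, -0.155, 0.0], [0.0, 0.0, -1.0]]
force: [0.7, -0.9, -0.3]
gripper_width: 0.0135
gripper_force: 15.0
```

Call:
move_arm(
  moves=[
    [0,0,0,0],
    [0,0,-0.005,0],
    [0,0,-0.015,0],
    [0,0,-0.04,0],
    [0,0,-0.08,0],
    [0,0,-0.12,0],
    [0,0,-0.155,0],
    [0,0,-0.17,0],
  ],
  squeeze=22,
)

```text
t: 8.05
ee_pos: [0.4743, 0.1658, 0.2537]
orientation: [[0.155, 0.988, 0.003], [0.988, -0.155, 0.002], [0.002, 0.003, -1.0]]
force: [0.5, -0.1, -2.8]
gripper_width: 0.0138
gripper_force: 22.0
```

```bash
python3 look.py w3; python3 - <<'E'
from h import *
for c in ["top","side"]:
    d=viewer.read_camera(c);W=cloud(c,d);px=d["pixels"].astype(int)
    m=(px.min(-1)>120)&(np.ptp(px,-1)<40)&(abs(W[...,0]-.473)<.05)&(abs(W[...,1]-.165)<.08)&(W[...,2]>.15)&(W[...,2]<.29)
    P=W[m];print(c,len(P))
    if len(P)>20:
        e=np.array([.155,.988,0]);h=np.array([.988,-.155,0]);print(np.percentile(P@e,[1,50,99]),np.percentile(P@h,[1,50,99]),np.percentile(P[:,2],[1,99]))
    # wide still there + rack fine
    np.savez(f"{c}3.npz",W=W,px=d["pixels"])
E
```

```text
8.05 [0.4743 0.1658 0.2537] yangle -8.94414303289647 w 0.013750319007577151 f [ 0.5423 -0.1338 -2.8054] 21.999506056308746 j [-0.71  0.38  0.45  1.87 -0.2   0.93 -0.33]
top 51
[0.187  0.1907 0.198 ] [0.4355 0.4423 0.4495] [0.1906 0.2896]
side 766
[0.1893 0.2473 0.2871] [0.4233 0.4353 0.4507] [0.1792 0.2887]
```

View pics/w3.png

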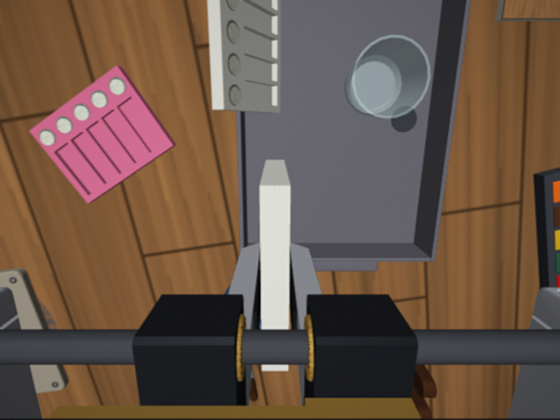

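The palette hangs upright, centred between the pads, with its top edge along (275,170)-(275,360). Its bottom is about 75 mm below the TCP. I carry it high past the jar to a viewpoint short of the rack.

Call:
move_arm(
  moves=[
    [-0.005,0.001,-0.02,2],
    [-0.02,0.004,-0.04,7],
    [-0.045,0.009,-0.05,13],
    [-0.08,0.016,-0.055,20],
    [-0.12,0.024,-0.055,28],
    [-0.155,0.031,-0.055,36],
    [-0.182,0.036,-0.055,42],
    [-0.2,0.04,-0.055,45.7],
  ],
)

```text
t: 9.2
ee_pos: [0.4816, -0.0393, 0.3056]
orientation: [[0.818, 0.576, -0.002], [0.576, -0.818, -0.0], [-0.002, -0.001, -1.0]]
force: [-0.2, 0.7, -1.4]
gripper_width: 0.014
gripper_force: 22.0
```

Call:
move_arm(
  moves=[
    [-0.01,0.015,0,4],
    [-0.026,0.04,0,10.5],
    [-0.045,0.07,0,18],
    [-0.066,0.1,0,26.5],
    [-0.085,0.13,0,34],
    [-0.1,0.153,0,40],
    [-0.11,0.168,0,44],
    [-0.114,0.174,0,45.7],
  ],
)

```text
t: 10.2
ee_pos: [0.4897, -0.2466, 0.3062]
orientation: [[0.983, -0.181, -0.001], [-0.181, -0.983, 0.0], [-0.001, -0.0, -1.0]]
force: [0.1, 0.3, -3.1]
gripper_width: 0.0139
gripper_force: 22.0
```

Call:
move_arm(
  moves=[
    [0,0,0,0],
    [0,0,0,0],
    [0,0,0,0],
    [0,0,0,0],
    [0,0,0,0],
    [0,0,0,0],
    [0,0,0,0],
    [0,0,0,0],
  ],
)

```text
t: 11.2
ee_pos: [0.4898, -0.2461, 0.3064]
orientation: [[0.984, -0.18, -0.0], [-0.18, -0.984, 0.0], [-0.0, -0.0, -1.0]]
force: [-0.2, -0.1, -2.9]
gripper_width: 0.0137
gripper_force: 22.0
```

```bash
python3 look.py w4; python3 - <<'E'
from h import *
a=np.load("w4.npz");W=a["W"];px=a["px"].astype(int)
near=(abs(W[...,0]-.587)<.1)&(abs(W[...,1]+.247)<.17)&(W[...,2]<.14)
wh=(px.min(-1)>120)&(np.ptp(px,-1)<45)
for lo,hi in((-.26,-.14),(-.36,-.26)):
    Q=W[near&wh&(W[...,1]>lo)&(W[...,1]<hi)&(W[...,2]>.07)]
    if len(Q)>10:
        zt=np.percentile(Q[:,2],95);Q=Q[Q[:,2]>zt-.006];print("dry",len(Q),zt,cv2.minAreaRect((Q[:,:2]*1000).astype(np.float32)))
m=near&(px.max(-1)<110)&(W[...,2]>.055)&(W[...,2]<.08)
k,l,st,ce=cv2.connectedComponentsWithStats(m.astype(np.uint8))
for i in range(1,k):
    if st[i,4]>30:
        P=W[l==i];print("tooth",st[i,4],np.median(P,0),"zmax",P[:,2].max(),"top",P[P[:,2]>P[:,2].max()-.006].mean(0))
# orange slot marks
o=near&(px[...,0]>150)&(px[...,0]-px[...,2]>80)
k,l,st,ce=cv2.connectedComponentsWithStats(o.astype(np.uint8))
for i in range(1,k):
    if st[i,4]>15: print("orange",st[i,4],ce[i],np.nanmedian(W[l==i],0))
E
```

```text
11.2 [ 0.4898 -0.2461  0.3064] yangle -100.34403555160799 w 0.013684563144211362 f [-0.2094 -0.0883 -2.8921] 21.999536454677582 j [-0.16  0.51  0.91  1.68 -0.43  1.17 -0.89]
dry 1488 0.10639859361208084 ((588.4590454101562, -200.23594665527344), (14.371695518493652, 119.5650634765625), 79.57112121582031)
dry 1244 0.12849126516608947 ((571.6461791992188, -290.5303955078125), (14.136995315551758, 91.95664978027344), 79.6894302368164)
tooth 274 [ 0.5901 -0.2075  0.068 ] zmax 0.07997050888646154 top [ 0.5863 -0.2069  0.077 ]
tooth 368 [ 0.638  -0.1427  0.0678] zmax 0.07261215540325536 top [ 0.6386 -0.1398  0.069 ]
tooth 271 [ 0.6302 -0.1839  0.0688] zmax 0.07149943995375166 top [ 0.6306 -0.1845  0.0689]
tooth 364 [ 0.6217 -0.2308  0.068 ] zmax 0.07213168041737122 top [ 0.6223 -0.2303  0.0689]
tooth 351 [ 0.6136 -0.2746  0.0681] zmax 0.07214567503410318 top [ 0.614  -0.2748  0.069 ]
tooth 286 [ 0.605  -0.3214  0.069 ] zmax 0.07216554545093554 top [ 0.6057 -0.3203  0.0692]
tooth 366 [ 0.5974 -0.3628  0.0683] zmax 0.07186824661070157 top [ 0.5975 -0.3649  0.069 ]
tooth 320 [ 0.5739 -0.1311 
[... 442 characters left out ...]
5334 -0.3509  0.0684] zmax 0.07153590610435118 top [ 0.533  -0.3528  0.0689]
orange 537 [264.365   65.8771] [ 0.643  -0.2586  0.0002]
orange 115 [179.1826 109.0609] [ 0.6071 -0.1324  0.011 ]
orange 126 [261.4921 108.3889] [ 0.5893 -0.2448  0.011 ]
orange 577 [331.9983 111.4471] [ 0.5663 -0.3434  0.0007]
orange 131 [278.7176  97.855 ] [ 0.5976 -0.2715  0.0002]
orange 655 [367.2992 107.4305] [ 0.5622 -0.3925  0.0005]
orange 21 [248.9524 125.1429] [ 0.5687 -0.2228  0.0004]
orange 84 [375.0714 129.3929] [ 0.5301 -0.4     0.0005]
orange 4944 [266.7882 165.2253] [ 0.507  -0.2189  0.0002]
orange 59 [251.3898 144.    ] [ 0.542  -0.22    0.0003]
orange 98 [174.0408 158.    ] [ 0.5428 -0.1028  0.    ]
```

View pics/w4.png

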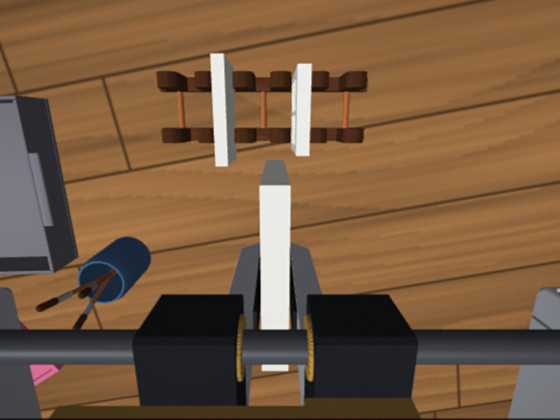

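The wrist view shows six teeth per rail, with dry palettes at (222,110) and (303,108). The end slots, at columns ~187 and ~342, are free. All 12 teeth and both dry palettes fit a rack centre of (0.5856, -0.2469) and yaw -10.35°. That puts the +92 slot at (0.602, -0.1564).

Call:
move_arm(
  moves=[
    [0.007,-0.008,0,0],
    [0.022,-0.025,0,0],
    [0.042,-0.048,0,0],
    [0.062,-0.071,0,0],
    [0.08,-0.092,0.01,0],
    [0.09,-0.104,0.03,0],
    [0.0943,-0.1082,0.055,0],
    [0.0943,-0.1082,0.075,0],
  ],
)

```text
t: 12.25
ee_pos: [0.6015, -0.1555, 0.2286]
orientation: [[0.984, -0.179, -0.003], [-0.179, -0.984, 0.001], [-0.003, 0.0, -1.0]]
force: [-0.3, 0.1, -2.1]
gripper_width: 0.0138
gripper_force: 22.0
```

Call:
move_arm(
  moves=[
    [0,0,0.015,0],
    [0,0,0.03,0],
    [0,0,0.045,0],
    [0,0,0.058,0],
    [0,0,0.066,0],
    [0,0,0.07,0],
    [0,0,0.07,0],
    [0,0,0.07,0],
  ],
)

```text
t: 13.25
ee_pos: [0.6023, -0.1567, 0.1619]
orientation: [[0.984, -0.18, 0.001], [-0.18, -0.984, -0.0], [0.001, 0.0, -1.0]]
force: [0.1, -0.6, -2.4]
gripper_width: 0.0137
gripper_force: 22.0
```

```bash
cat > chk.py <<'E'
from h import *
import sys
s=state();p=np.array(s["ee_pos"]);R=np.array([[.9837,-.1797],[.1797,.9837]])
print(s["t"],"TCP rack xy",R@(p[:2]-[.5856,-.2469]),p[2],s["force"])
for c in ["top","side"]:
    d=viewer.read_camera(c);W=cloud(c,d);px=d["pixels"].astype(int)
    L=W.copy();L[...,:2]=(W[...,:2]-[.5856,-.2469])@R.T
    m=(px.min(-1)>115)&(np.ptp(px,-1)<40)&(abs(L[...,0])<.09)&(L[...,2]>.05)
    for y in map(float,sys.argv[1:]):
        P=L[m&(abs(L[...,1]-y)<.014)&(L[...,2]<p[2]+.045)]
        if len(P)>20: print(c,y,len(P),"x",np.percentile(P[:,0],[2,98]),"y",np.percentile(P[:,1],[2,50,98]),"z",np.percentile(P[:,2],[2,98]))
E
python3 chk.py 0.092 0.046 -0.046
```

```text
13.25 TCP rack xy [0.0002 0.0917] 0.16192481896016012 [ 0.1192 -0.6222 -2.3858]
top -0.046 151 x [-0.0523 -0.0031] y [-0.0533 -0.0453 -0.0389] z [0.0922 0.1301]
side 0.092 533 x [-0.0552  0.0477] y [0.0842 0.0958 0.103 ] z [0.0902 0.1995]
side 0.046 156 x [-0.0688 -0.0081] y [0.0362 0.0476 0.0562] z [0.0521 0.1102]
side -0.046 356 x [-0.0565  0.0391] y [-0.0556 -0.0437 -0.0353] z [0.0524 0.1318]
```

Call:
move_arm(
  moves=[
    [0,0,0.006,0],
    [0,0,0.013,0],
    [0,0,0.02,0],
    [0,0,0.027,0],
    [0,0,0.034,0],
    [0,0,0.041,0],
    [0,0,0.048,0],
    [0,0,0.054,0],
  ],
)

```text
t: 14.35
ee_pos: [0.6019, -0.1566, 0.107]
orientation: [[0.984, -0.18, -0.0], [-0.18, -0.984, 0.0], [-0.0, -0.0, -1.0]]
force: [0.3, -0.2, -3.2]
gripper_width: 0.0136
gripper_force: 22.0
```

Call:
move_arm(
  moves=[
    [0,0,0.002,0],
    [0,0,0.004,0],
    [0,0,0.006,0],
    [0,0,0.008,0],
    [0,0,0.01,0],
    [0,0,0.012,0],
    [0,0,0.013,0],
    [0,0,0.014,0],
  ],
)

```text
t: 15.35
ee_pos: [0.602, -0.1566, 0.0934]
orientation: [[0.984, -0.18, -0.0], [-0.18, -0.984, -0.0], [-0.0, 0.0, -1.0]]
force: [-0.5, -0.6, -2.4]
gripper_width: 0.0141
gripper_force: 22.0
```

In the slot with no contact; I creep down to the rails.

Call:
move_arm(
  moves=[
    [0,0,0.0005,0],
    [0,0,0.001,0],
    [0,0,0.0015,0],
    [0,0,0.002,0],
    [0,0,0.0025,0],
    [0,0,0.003,0],
    [0,0,0.003,0],
    [0,0,0.003,0],
  ],
)

```text
t: 16.35
ee_pos: [0.602, -0.1566, 0.0915]
orientation: [[0.984, -0.18, 0.001], [-0.18, -0.984, 0.0], [0.0, -0.001, -1.0]]
force: [-2.3, 0.3, 6.4]
gripper_width: 0.0138
gripper_force: 22.0
```

Call:
move_arm(
  moves=[
    [0,0,-0.0005,0],
    [0,0,-0.0005,0],
    [0,0,-0.0005,0],
    [0,0,-0.0005,0],
    [0,0,-0.0005,0],
    [0,0,-0.0005,0],
    [0,0,-0.0005,0],
    [0,0,-0.0005,0],
  ],
  gripper=0.32,
)

```text
t: 17.35
ee_pos: [0.6019, -0.1565, 0.091]
orientation: [[0.984, -0.18, -0.0], [-0.18, -0.984, 0.0], [-0.0, -0.0, -1.0]]
force: [-0.7, 0.9, -0.6]
gripper_width: 0.0297
gripper_force: 0.0
```

Call:
move_arm(
  moves=[
    [0,0,-0.01,0],
    [0,0,-0.03,0],
    [0,0,-0.05,0],
    [0,0,-0.075,0],
    [0,0,-0.105,0],
    [0,0,-0.14,0],
    [0,0,-0.17,0],
    [0,0,-0.18,0],
  ],
)

```text
t: 18.35
ee_pos: [0.6028, -0.1574, 0.2741]
orientation: [[0.984, -0.18, 0.004], [-0.18, -0.984, -0.001], [0.004, 0.0, -1.0]]
force: [-0.0, -0.5, 0.1]
gripper_width: 0.0301
gripper_force: 0.0
```

```bash
python3 chk.py 0.092 0.046 -0.046; python3 look.py w5
```

```text
18.35 TCP rack xy [0.0008 0.0912] 0.2741276017729971 [-0.0019 -0.5087  0.1173]
top 0.092 169 x [0.0052 0.0479] y [0.0861 0.0983 0.0992] z [0.0526 0.1273]
side 0.092 387 x [-0.0554  0.0482] y [0.0836 0.0955 0.1023] z [0.0535 0.1303]
side 0.046 223 x [-0.0696  0.0471] y [0.0363 0.0477 0.056 ] z [0.0528 0.1114]
side -0.046 353 x [-0.0543  0.038 ] y [-0.0555 -0.0442 -0.0364] z [0.0516 0.1325]
18.45 [ 0.6024 -0.1568  0.2724] yangle -100.33602445275339 w 0.03010679802251974 f [ 0.6356 -0.394   0.0425] 0.0 j [-0.27  0.65  0.86  1.53 -0.52  1.2  -1.07]
```

View pics/w5.png

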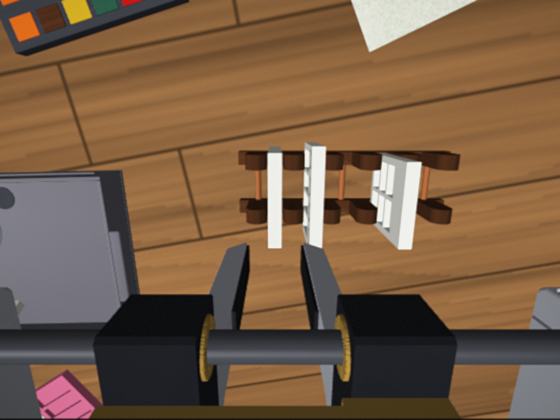

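The narrow palette stands seated in the end slot at (275,197), next to the undisturbed dry palettes. Now the wide one.

Call:
move_arm(
  moves=[
    [-0.008,-0.015,0,-4],
    [-0.02,-0.042,0,-10],
    [-0.036,-0.075,0,-17],
    [-0.052,-0.11,0,-24],
    [-0.07,-0.148,0,-32],
    [-0.086,-0.18,0,-39],
    [-0.098,-0.207,0,-43],
    [-0.1081,-0.2267,0,-45.7],
  ],
  squeeze=10,
)

```text
t: 19.5
ee_pos: [0.5352, 0.0874, 0.2698]
orientation: [[0.814, 0.581, -0.002], [0.581, -0.814, -0.0], [-0.002, -0.001, -1.0]]
force: [-0.5, -0.5, -0.2]
gripper_width: 0.0302
gripper_force: 0.0
```

Call:
move_arm(
  moves=[
    [0.008,-0.022,0,-4],
    [0.022,-0.06,0,-11],
    [0.037,-0.1,0,-19],
    [0.052,-0.14,0,-27],
    [0.066,-0.178,0,-34],
    [0.077,-0.208,0,-40],
    [0.084,-0.228,0,-44],
    [0.0869,-0.2355,0,-45.7],
  ],
  gripper=1,
)

```text
t: 20.5
ee_pos: [0.4707, 0.3289, 0.2707]
orientation: [[0.153, 0.988, -0.0], [0.988, -0.153, -0.0], [-0.0, -0.0, -1.0]]
force: [-0.3, 0.1, -0.0]
gripper_width: 0.094
gripper_force: 0.0
```

```bash
python3 look.py w6; python3 - <<'E'
from h import *
a=np.load("w6.npz");W=a["W"];px=a["px"].astype(int);m=(px.min(-1)>110)&(np.ptp(px,-1)<45)&(W[...,2]>.03)&(W[...,2]<.13)&(abs(W[...,0]-.455)<.09)&(abs(W[...,1]-.33)<.1)
P=W[m];print(len(P))
for i in range(3):
    n=np.linalg.svd(P-P.mean(0),full_matrices=False)[2][2];n*=np.sign(n[2]);P=P[abs((P-P.mean(0))@n)<.005]
e=np.array([.155,.988,0]);c=P.mean(0);h=c@[.988,-.155,0]
print("n",n,"c",c,np.percentile(P@e,[.5,99.5]),"z",np.percentile(P[:,2],[1,99]),"h at z.0698",h-np.tan(np.radians(31))*(.0698-c[2]))
E
```

```text
20.5 [0.4707 0.3289 0.2707] yangle -8.797874375496031 w 0.09398182774110884 f [-0.3108  0.1327 -0.0022] 0.0 j [-0.95  0.48  0.45  1.66 -0.23  1.06 -0.58]
4504
n [ 0.8757 -0.1378  0.4629] c [0.4672 0.3323 0.074 ] [0.3291 0.4681] z [0.031  0.1078] h at z.0698 0.4126402083101109
```

Call:
move_arm(
  moves=[
    [0,0,0.015,0],
    [0,0,0.045,0],
    [0,0,0.08,0],
    [0,0,0.115,0],
    [0,0,0.145,0],
    [0,0,0.17,0],
    [0,0,0.185,0],
    [0,0,0.19,0],
  ],
)

```text
t: 21.55
ee_pos: [0.4709, 0.327, 0.08]
orientation: [[0.157, 0.988, -0.001], [0.988, -0.157, -0.001], [-0.002, -0.001, -1.0]]
force: [-0.9, 0.8, 0.3]
gripper_width: 0.0939
gripper_force: 0.0
```

Call:
move_arm(
  moves=[
    [0,0.003,0,0],
    [0,0.006,0,0],
    [0,0.01,0,0],
    [0,0.014,0,0],
    [0,0.018,0,0],
    [0,0.022,0,0],
    [0,0.025,0,0],
    [0,0.027,0,0],
  ],
  gripper=0.85,
)

```text
t: 22.55
ee_pos: [0.4979, 0.3239, 0.0809]
orientation: [[0.156, 0.988, 0.0], [0.988, -0.156, -0.0], [-0.0, 0.0, -1.0]]
force: [-0.6, 0.0, 0.6]
gripper_width: 0.0799
gripper_force: 0.3
```

Call:
move_arm(
  moves=[
    [0,0,0,0],
    [0,0,0,0],
    [0,0,0,0],
    [0,0,0,0],
    [0,0,0,0],
    [0,0,0,0],
    [0,0,0,0],
    [0,0,0,0],
  ],
  gripper=0.5,
)

```text
t: 23.55
ee_pos: [0.4976, 0.324, 0.081]
orientation: [[0.155, 0.988, 0.0], [0.988, -0.155, 0.0], [0.0, 0.0, -1.0]]
force: [-1.0, 1.0, 1.2]
gripper_width: 0.0472
gripper_force: 0.1
```

```bash
python3 look.py w7
```

```text
23.55 [0.4976 0.324  0.081 ] yangle -8.944720781746032 w 0.047150326557895236 f [-0.9978  1.0421  1.1817] 0.09580812184140086 j [-0.83  0.73  0.34  1.79 -0.36  0.67 -0.45]
```

View pics/w7.png

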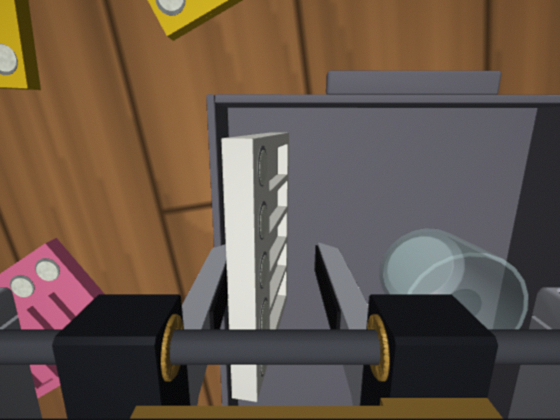

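The wide palette is tilting up the same way at (245,260), and the cup at (455,285) is clear of the finger. I keep closing, then lift.

Call:
move_arm(
  moves=[
    [0,0,0,0],
    [0,0,0,0],
    [0,0,0,0],
    [0,0,0,0],
    [0,0,0,0],
    [0,0,0,0],
    [0,0,0,0],
    [0,0,0,0],
  ],
  gripper=0.22,
)

```text
t: 24.6
ee_pos: [0.4976, 0.324, 0.081]
orientation: [[0.155, 0.988, -0.0], [0.988, -0.155, 0.0], [0.0, -0.0, -1.0]]
force: [0.8, -0.4, -0.2]
gripper_width: 0.0203
gripper_force: 0.1
```

Call:
move_arm(
  moves=[
    [0,0,0,0],
    [0,0,0,0],
    [0,0,0,0],
    [0,0,0,0],
    [0,0,0,0],
    [0,0,0,0],
    [0,0,0,0],
    [0,0,0,0],
  ],
  gripper=0,
  squeeze=15,
)

```text
t: 25.6
ee_pos: [0.4977, 0.3241, 0.081]
orientation: [[0.155, 0.988, 0.0], [0.988, -0.155, 0.0], [0.0, 0.0, -1.0]]
force: [1.0, -0.0, 1.3]
gripper_width: 0.0138
gripper_force: 15.0
```

Call:
move_arm(
  moves=[
    [0,0,0,0],
    [0,0,-0.005,0],
    [0,0,-0.015,0],
    [0,0,-0.04,0],
    [0,0,-0.08,0],
    [0,0,-0.12,0],
    [0,0,-0.155,0],
    [0,0,-0.17,0],
  ],
  squeeze=25,
)

```text
t: 26.6
ee_pos: [0.4981, 0.3243, 0.2532]
orientation: [[0.155, 0.988, 0.002], [0.988, -0.155, 0.002], [0.002, 0.002, -1.0]]
force: [0.2, 0.3, -3.0]
gripper_width: 0.0137
gripper_force: 25.0
```

```bash
python3 look.py w8; python3 - <<'E'
from h import *
p=np.array(state()["ee_pos"]);e=np.array([.155,.988,0]);h=np.array([.988,-.155,0])
for c in ["top","side"]:
    d=viewer.read_camera(c);W=cloud(c,d);px=d["pixels"].astype(int)
    m=(px.min(-1)>115)&(np.ptp(px,-1)<40)&(abs((W-p)@h)<.03)&(abs((W-p)@e)<.09)&(W[...,2]>.15)&(W[...,2]<.295)
    P=W[m]-p;print(c,len(P))
    if len(P)>20: print(np.percentile(P@e,[1,50,99]),np.percentile(P@h,[1,50,99]),np.percentile(P[:,2],[1,99]))
E
```

```text
26.6 [0.4981 0.3243 0.2532] yangle -8.940364675748455 w 0.013713026735010004 f [ 0.184   0.3024 -2.9666] 24.99883621931076 j [-0.9   0.53  0.44  1.63 -0.25  1.04 -0.54]
top 367
[-0.0701 -0.0414  0.003 ] [-0.0077 -0.004   0.0082] [-0.0755  0.0366]
side 1273
[-0.0697  0.0095  0.0695] [-0.0214 -0.0078  0.0066] [-0.0759  0.036 ]
```

Call:
move_arm(
  moves=[
    [-0.008,0.002,-0.02,1],
    [-0.028,0.007,-0.04,4],
    [-0.056,0.015,-0.05,8],
    [-0.09,0.024,-0.05,13],
    [-0.125,0.034,-0.05,18],
    [-0.16,0.043,-0.05,23],
    [-0.19,0.051,-0.05,27.5],
    [-0.2142,0.0577,-0.05,30.5],
  ],
)

```text
t: 27.75
ee_pos: [0.5211, 0.1007, 0.3008]
orientation: [[0.64, 0.769, -0.0], [0.769, -0.64, -0.0], [-0.0, -0.0, -1.0]]
force: [0.9, 0.3, -3.5]
gripper_width: 0.0139
gripper_force: 25.0
```

Call:
move_arm(
  moves=[
    [-0.018,0.018,0,3.5],
    [-0.038,0.039,0,7.5],
    [-0.058,0.059,0,11.5],
    [-0.078,0.08,0,15.5],
    [-0.098,0.1,0,19.5],
    [-0.118,0.12,0,23.5],
    [-0.138,0.141,0,27.5],
    [-0.1553,0.1584,0,30.5],
  ],
)

```text
t: 28.75
ee_pos: [0.545, -0.1186, 0.3008]
orientation: [[0.941, 0.34, -0.0], [0.34, -0.941, -0.0], [-0.0, 0.0, -1.0]]
force: [0.6, 0.2, -3.2]
gripper_width: 0.0141
gripper_force: 25.0
```

Call:
move_arm(
  moves=[
    [-0.007,0.027,0,4],
    [-0.015,0.06,0,8.5],
    [-0.024,0.095,0,13.5],
    [-0.032,0.13,0,18.5],
    [-0.04,0.162,0,23],
    [-0.047,0.19,0,27],
    [-0.052,0.208,0,29.5],
    [-0.0536,0.2152,0,30.5],
  ],
)

```text
t: 29.75
ee_pos: [0.568, -0.3386, 0.3006]
orientation: [[0.983, -0.183, -0.001], [-0.183, -0.983, 0.0], [-0.001, -0.0, -1.0]]
force: [-0.4, -0.1, -3.4]
gripper_width: 0.0141
gripper_force: 25.0
```

Call:
move_arm(
  moves=[
    [0,0,0.015,0],
    [0,0,0.035,0],
    [0,0,0.055,0],
    [0,0,0.07,0],
    [0,0,0.075,0],
    [0,0,0.075,0],
    [0,0,0.075,0],
    [0,0,0.075,0],
  ],
)

```text
t: 30.75
ee_pos: [0.5686, -0.338, 0.2266]
orientation: [[0.983, -0.181, 0.001], [-0.181, -0.983, -0.001], [0.001, 0.0, -1.0]]
force: [-0.1, -0.2, -4.0]
gripper_width: 0.0139
gripper_force: 25.0
```

```bash
python3 look.py w9; python3 chk.py -0.092 0.092 -0.046 0.046
```

```text
30.75 [ 0.5686 -0.338   0.2266] yangle -100.44365036736879 w 0.013925008315300903 f [-0.1303 -0.2312 -3.992 ] 24.999058842658997 j [ 0.06  0.75  0.82  1.47 -0.58  1.17 -0.77]
30.8 TCP rack xy [-0.0004 -0.0926] 0.22651906184631254 [-0.4358  0.7463 -4.4496]
top -0.092 67 x [0.0015 0.0691] y [-0.099  -0.0862 -0.0845] z [0.15   0.2609]
top 0.092 471 x [-0.0515  0.0463] y [0.0852 0.0979 0.0992] z [0.0531 0.1275]
top -0.046 454 x [-0.0457  0.0387] y [-0.0531 -0.0418 -0.0384] z [0.0516 0.1298]
top 0.046 372 x [-0.0487  0.0525] y [0.0391 0.0503 0.0536] z [0.0554 0.1084]
side -0.092 786 x [-0.0741  0.0662] y [-0.1005 -0.0882 -0.0803] z [0.1535 0.2651]
side 0.092 386 x [-0.0539  0.0465] y [0.083  0.096  0.1027] z [0.0546 0.1303]
side -0.046 356 x [-0.0565  0.0391] y [-0.0557 -0.0439 -0.036 ] z [0.0543 0.1328]
side 0.046 223 x [-0.0689  0.0457] y [0.0365 0.048  0.0561] z [0.0542 0.1117]
```

Call:
move_arm(
  moves=[
    [0,0,0.015,0],
    [0,-0.0005,0.033,0],
    [0,-0.0005,0.05,0],
    [0,-0.0005,0.062,0],
    [0,-0.0005,0.068,0],
    [0,-0.0005,0.074,0],
    [0,-0.0005,0.08,0],
    [0,-0.0005,0.086,0],
  ],
)

```text
t: 31.9
ee_pos: [0.5687, -0.3373, 0.1399]
orientation: [[0.983, -0.181, 0.001], [-0.181, -0.983, -0.0], [0.001, 0.0, -1.0]]
force: [-0.6, 0.5, -2.8]
gripper_width: 0.0142
gripper_force: 25.0
```

Call:
move_arm(
  moves=[
    [0,0,0.006,0],
    [0,0,0.012,0],
    [0,0,0.018,0],
    [0,0,0.024,0],
    [0,0,0.029,0],
    [0,0,0.033,0],
    [0,0,0.036,0],
    [0,0,0.038,0],
  ],
)

```text
t: 32.9
ee_pos: [0.5685, -0.3372, 0.1018]
orientation: [[0.983, -0.181, 0.0], [-0.181, -0.983, -0.0], [0.0, 0.0, -1.0]]
force: [-0.4, 0.1, -3.0]
gripper_width: 0.0137
gripper_force: 25.0
```

Call:
move_arm(
  moves=[
    [0,0,0.001,0],
    [0,0,0.002,0],
    [0,0,0.003,0],
    [0,0,0.004,0],
    [0,0,0.005,0],
    [0,0,0.006,0],
    [0,0,0.007,0],
    [0,0,0.008,0],
  ],
)

```text
t: 33.9
ee_pos: [0.5685, -0.3371, 0.0939]
orientation: [[0.983, -0.181, 0.0], [-0.181, -0.983, 0.0], [0.0, -0.0, -1.0]]
force: [-0.5, -0.0, -2.6]
gripper_width: 0.0137
gripper_force: 25.0
```

Call:
move_arm(
  moves=[
    [0,0,0.0005,0],
    [0,0,0.001,0],
    [0,0,0.0015,0],
    [0,0,0.002,0],
    [0,0,0.0025,0],
    [0,0,0.003,0],
    [0,0,0.003,0],
    [0,0,0.003,0],
  ],
)

```text
t: 34.9
ee_pos: [0.5685, -0.3371, 0.0911]
orientation: [[0.983, -0.181, 0.0], [-0.181, -0.983, 0.0], [0.0, -0.0, -1.0]]
force: [0.1, 0.1, -2.2]
gripper_width: 0.0137
gripper_force: 25.0
```

Call:
move_arm(
  moves=[
    [0,0,0.0003,0],
    [0,0,0.0006,0],
    [0,0,0.0009,0],
    [0,0,0.0012,0],
    [0,0,0.0015,0],
    [0,0,0.0015,0],
    [0,0,0.0015,0],
    [0,0,0.0015,0],
  ],
)

```text
t: 35.9
ee_pos: [0.5685, -0.3372, 0.091]
orientation: [[0.983, -0.181, 0.001], [-0.181, -0.983, 0.0], [0.001, -0.0, -1.0]]
force: [-3.4, 2.2, 9.2]
gripper_width: 0.0138
gripper_force: 25.0
```

Light contact of about 12 N on the rails, at the expected height. I release.

Call:
move_arm(
  moves=[
    [0,0,-0.0008,0],
    [0,0,-0.001,0],
    [0,0,-0.001,0],
    [0,0,-0.001,0],
    [0,0,-0.001,0],
    [0,0,-0.001,0],
    [0,0,-0.001,0],
    [0,0,-0.001,0],
  ],
  gripper=0.32,
)

```text
t: 36.9
ee_pos: [0.5685, -0.3371, 0.0905]
orientation: [[0.983, -0.181, 0.0], [-0.181, -0.983, 0.0], [-0.0, -0.0, -1.0]]
force: [-0.4, 0.3, -0.4]
gripper_width: 0.0301
gripper_force: 0.0
```

Call:
move_arm(
  moves=[
    [0,0,-0.01,0],
    [0,0,-0.03,0],
    [0,0,-0.05,0],
    [0,0,-0.075,0],
    [0,0,-0.105,0],
    [0,0,-0.14,0],
    [0,0,-0.17,0],
    [0,0,-0.18,0],
  ],
)

```text
t: 37.9
ee_pos: [0.569, -0.3382, 0.2738]
orientation: [[0.983, -0.181, 0.004], [-0.181, -0.983, -0.003], [0.004, 0.002, -1.0]]
force: [0.1, -0.3, -0.0]
gripper_width: 0.0305
gripper_force: 0.0
```

Call:
move_arm(
  moves=[
    [-0.02,0,-0.01,0],
    [-0.05,0,-0.02,0],
    [-0.08,0,-0.03,0],
    [-0.1,0,-0.03,0],
    [-0.12,0,-0.03,0],
    [-0.12,0,-0.03,0],
    [-0.12,0,-0.03,0],
    [-0.12,0,-0.03,0],
  ],
)

```text
t: 38.9
ee_pos: [0.4513, -0.3153, 0.3002]
orientation: [[0.984, -0.18, -0.0], [-0.18, -0.984, -0.0], [-0.0, 0.0, -1.0]]
force: [0.0, 0.0, 0.3]
gripper_width: 0.0297
gripper_force: 0.0
```

```bash
python3 look.py w10; python3 chk.py -0.092 0.092 -0.046 0.046
```

```text
38.9 [ 0.4513 -0.3153  0.3002] yangle -100.38979751776867 w 0.029683874392803747 f [0.0438 0.0093 0.3366] 0.0 j [-0.02  0.52  0.92  1.68 -0.45  1.16 -0.73]
38.95 TCP rack xy [-0.12   -0.0915] 0.3001830192305169 [ 0.1673 -0.0747  0.1276]
top -0.092 963 x [-0.0711  0.0658] y [-0.0981 -0.0855 -0.0836] z [0.0531 0.1276]
top 0.092 476 x [-0.0514  0.0468] y [0.0853 0.0979 0.0992] z [0.0547 0.1278]
top -0.046 580 x [-0.052  0.038] y [-0.053  -0.0412 -0.0383] z [0.0508 0.1293]
top 0.046 460 x [-0.0661  0.0519] y [0.0387 0.0498 0.0537] z [0.0549 0.1081]
side -0.092 342 x [-0.0733  0.0643] y [-0.0997 -0.0888 -0.0808] z [0.0546 0.1303]
side 0.092 385 x [-0.0541  0.0468] y [0.0829 0.0957 0.1023] z [0.055  0.1291]
side -0.046 363 x [-0.0583  0.0381] y [-0.055  -0.0443 -0.0347] z [0.0522 0.1312]
side 0.046 225 x [-0.0705  0.0483] y [0.0371 0.0481 0.0554] z [0.0508 0.1116]
```

View pics/w10.png

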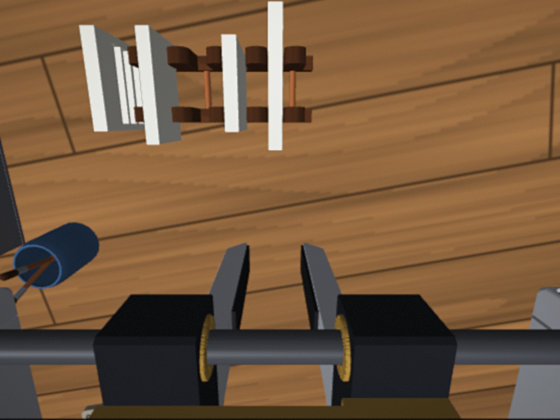

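All four palettes stand upright in the rack: wide at (275,75), narrow at (100,80), and the dry ones at (152,85) and (232,83) unmoved. Their tops are at the right height, so I hand the job in.

```bash
python3 -c "
from station import env
print(env.finish_job())"
```

```text
the job is handed in; nothing more can be done
None
```

Both rinsed palettes stand let go and centred in the rack's two end slots, and the job is handed in at about 39 s; the hand-in returned no verdict. The dry palettes measured unmoved, and nothing touched the jar or cup.

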